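Check a heater insert in the slot gauge and sort it

ROBOT

A 6-joint arm with a two-finger parallel gripper is mounted at the origin on a cart in front of the work surface, level with it; the furniture and walls round the work are solid. World frame = base frame: x ahead of the robot, y to its left, z up, the work surface at z = 0. Lengths are in m, angles in rad, forces in N, time in s.
With the tool pointing down it reaches from about 0.3 to 0.875 m from the base axis. Payload 6.4 kg.
Tool frame: the origin (TCP) lies at the very end of the fingers, on their centre line; the grasp point (between the pads) lies 19 mm behind it; z points along the fingers, y is the line along which they close (so a half turn about z gives the same grasp; the last joint's range is limited). The gripper opens to 85 mm and grips with 20 to 120 N. Pads are 22 mm wide; open, the fingers measure 114 mm over their backs; the gripper's body (76 mm by 85 mm) begins 54 mm behind the grasp point. The pads swing forward as they close: fully open they stand 13 mm farther back than shut.
Start: joints at [-1.337, 0.181, 1.607, -0, 1.354, -0.206], TCP at [0.245, -0.52, 0.231] pointing down, gripper open.
Joint ranges: [-2.99, 2.99], [-0.89, 2.07], [0.3, 2.58], [-1.14, 4.28], [0, 2.63], [-3.12, 3.12]. Speed limits (rad/s): [2.57, 2.57, 3.01, 3.14, 3.14, 3.14].

INTERFACE

Orientations are given as a unit quaternion [w, x, y, z].
In Python, from bench import ctrl gives the robot as it stands.
- The arm moves only by the tool jog_arm, never from a script. Its argument "series" is a list that holds one entry, the list of rows, each a list of 7 numbers: the shift along the tool's x, y, z in mm, then the turn, a rotation vector about the tool's x, y, z in rad, then the finger opening in mm, from 0 to 85.4. In form: [[[tx, ty, tz, rx, ry, rz, gripper], ...]]. A call has exactly 10 rows; each row shifts and turns the commanded pose from where the row before left it, along the tool's axes as they then stand; what a row does not reach is not made up. A row lasts 1/10 s, in which the tool goes at most 50 mm and 8.59 degrees, less where a joint would pass 70% of its speed; a pose out of reach is approached as far as the arm can. A call with a gripper value outside its range is refused whole. The fingers move at their own pace and stop on an object; the grip force is fixed at half the most. Time passes only in rows, so rows that do not move let the fingers close, or fill a call up. It gives the time, the measured TCP pose, the force, the opening and the grip force at its end, in the units of the state.
- ctrl.get_obs(): the state, without advancing time (a new reading comes with each control period).
- ctrl.camera(name): name is "scene" or "side" or "wrist"; returns a dict with "frame" (420x560x3 uint8, blue, green, red), "z_map" (420x560 float32, m along the optical axis (not along the pixel's ray), 0 where there is no reading), "fx", "fy", "cx", "cy" (pixels), "xyz" and "rotation" of the camera in the world. Camera axes: x right, y down, z forward; pixel columns grow to the right and rows downward; lengths in m; the calibration is good to about 2 mm. A picture is of the moment at which its call begins.
- ctrl.hand_in(): hands the job in; it is judged then, once.
The state is a dict: "time_s": time; "q": joint angles; "dq": joint speeds; "joint_efforts": joint torques, N m; "eef_pos": TCP position; "eef_rot": TCP orientation; "wrist_force": force on the tool from outside, world axes, zero at the start; "torque": the same for the moment, N m; "opening": opening from 0.0 (shut) to 1.0 (fully open); "grasp_force": force on a finger pad.
Only numpy, scipy, OpenCV 4.12 (cv2) and the standard library are available. Lean on these libraries where they do the work, as an engineer would, in place of code of your own. Each camera call takes 0.05 s, during which the arm holds its last target. There are 200 camera calls.

TASK

Swing the orange cover of the slot gauge up and over and lower it gently onto its stop, then take the heater insert from the mat and try, without forcing it, whether its foot goes all the way down into the slot. Stand it upright in the green tray if it goes in, or in the red tray if it stops on top of the jaws; set it down rather than dropping it. Leave the gauge open, and do not disturb the other insert, the bottles, the timer or the cup.

Things in the scene. Friction and masses are not known exactly. Their poses are not given: they have to be found in the camera images.
- gauge: steel slot gauge, fixed to the worktop, about 104 x 84 mm plus two stop arms behind: two upright jaws 64 mm long (y), 14 thick, tops 55 mm above the worktop; under an orange hinged cover at the start. Origin at worktop level under the middle of the slot between the jaws, z up, x across the slot towards the cover's hinge, y along the slot
- gauge_slot (a point): middle of the slot's mouth, level with the jaw tops. Slot 42.4 mm wide, 43 deep, open at both ends, edges chamfered 1.5 mm. A good insert's foot goes down between the jaws until its blue plate rests on them (underside 34 mm below this point); an oversize foot stops on the jaw tops
- cover (a joint): angle of the gauge's orange cover: 0 lying shut over the slot, 1.57 upright, 2.95 lying open on its stop. Moves freely, falls either way from upright. The hinge line runs along the gauge's y at its x = +42 mm, 65 mm above the worktop; the panel reaches 75 mm from it and is 60 mm wide
- cover_handle (a point): middle of the cover's black T handle: a cylinder 26 mm long (parallel to the hinge line), 18 mm thick, 100 mm from the hinge line, on an 8 mm stem past the free edge of the cover. Pinched on its two end faces it pivots between the fingers
- insert_1: heater insert, 76 mm tall, 0.2-0.3 kg, bottom to top: metal foot 34 mm tall, 76 long (y), 40 wide (x) if good or 46.5 if oversize; overhanging blue plate 58 (x) x 86 (y) x 8; black upright grip bar 16 thick (x), 52 long (y), 34 tall. Of the two inserts one is good, one oversize; name and place do not tell which. One is on the mat, one at the back. Origin: centre of underside, z up
- insert_2: heater insert, 76 mm tall, 0.2-0.3 kg, bottom to top: metal foot 34 mm tall, 76 long (y), 40 wide (x) if good or 46.5 if oversize; overhanging blue plate 58 (x) x 86 (y) x 8; black upright grip bar 16 thick (x), 52 long (y), 34 tall. Of the two inserts one is good, one oversize; name and place do not tell which. One is on the mat, one at the back. Origin: centre of underside, z up
- mat: dark square mat 150 x 150 mm with a yellow border, flat on the worktop (no height to speak of); origin at its centre. The insert to be tested stands on it
- green_tray: open green plastic tray, outside 130 (x) x 140 (y) x 34 mm, walls and floor 4 mm, fixed to the worktop; origin at the centre of its underside. For inserts that pass
- red_tray: open red plastic tray, outside 130 (x) x 140 (y) x 34 mm, walls and floor 4 mm, fixed to the worktop; origin at the centre of its underside. For inserts that fail
- anti_a: small blue bottle with a white cap, 23 mm across, 66 mm tall, a bystander; origin at the centre of its underside
- anti_b: small yellow bottle with a white cap, 23 mm across, 66 mm tall, a bystander; origin at the centre of its underside
- anti_d: small white bottle with a grey cap, 23 mm across, 66 mm tall, a bystander; origin at the centre of its underside
- timer: white bench timer, 64 x 66 x 18 mm, a bystander; origin at the centre of its underside
- specimen_cup: white specimen cup with a yellow lid, 55 mm across, 59 mm tall, a bystander; origin at the centre of its underside
Not all that is in view belongs to the job. Leave any turquoise look-alike of the insert_2 alone.

How it is judged:
On the way, in this order (a step that is already met when the one before it is completed fails the run):
1. the cover lies open on its stop (value of joint cover above 2.85 rad and velocity of joint cover below 0.2 rad/s), for 0.2 s.
2. the insert is tried in the open gauge: a good one goes at least 20 mm into the slot, an oversize one is set on the jaw tops, square to the slot and within 6 mm of its middle (all of step 1 and (((x of insert_1 in the frame of gauge between -0.006 and 0.006 m and y of insert_1 in the frame of gauge between -0.025 and 0.025 m and angle between insert_1's own z axis and vertical below 0.15 rad) and z of insert_1 in the frame of gauge below 0.035 m) or ((x of insert_2 in the frame of gauge between -0.006 and 0.006 m and y of insert_2 in the frame of gauge between -0.025 and 0.025 m and angle between insert_2's own z axis and vertical below 0.15 rad) and z of insert_2 in the frame of gauge below 0.062 m and angle between the x axis of insert_2 and the x axis of gauge, either way round below 0.2 rad and contact force between insert_2 and gauge above 1 N))), for 0.2 s.
At the end, for the whole second after the job is handed in: Cover open on its stop (past 2.85 rad). The insert from the mat stands upright (0.1 rad) and still on the floor of its tray, within 60 mm of the centre: green if good, red if oversize. The other insert is within 10 mm of where it stood, away from the mat (all of step 1 and ((horizontal distance between insert_1 and green_tray below 0.06 m and z of insert_1 in the frame of green_tray below 0.012 m and angle between insert_1's own z axis and vertical below 0.1 rad and linear speed of insert_1 below 0.02 m/s and distance of insert_2 from where it was at the start of the episode below 0.01 m and horizontal distance between insert_2 and mat above 0.2 m) or (horizontal distance between insert_2 and red_tray below 0.06 m and z of insert_2 in the frame of red_tray below 0.012 m and angle between insert_2's own z axis and vertical below 0.1 rad and linear speed of insert_2 below 0.02 m/s and distance of insert_1 from where it was at the start of the episode below 0.01 m and horizontal distance between insert_1 and mat above 0.2 m))); the robot touches nothing.
It fails at once if the cover slams: faster than 4 rad/s in the last part of its swing (past 2.2 rad) (value of joint cover above 2.2 rad and velocity of joint cover above 4 rad/s).
It fails at once if an insert is forced against the gauge with more than 45 N (contact force between any of insert_1, insert_2 and gauge above 45 N).
It fails at once if an insert is dropped (moves faster than 0.6 m/s untouched by the fingers) ((linear speed of insert_1 above 0.6 m/s and contact force between insert_1 and the fingers below 0.05 N) or (linear speed of insert_2 above 0.6 m/s and contact force between insert_2 and the fingers below 0.05 N)).
It fails at once if a bottle, the timer or the cup is moved more than 20 mm (distance of any of anti_a, anti_b, anti_d, timer, specimen_cup from where it was at the start of the episode above 0.02 m).
It also fails if it takes over 61 s, if anything falls off the work surface, if the arm or the gripper's body presses on something with over 40 N, if the wrist force passes 120 N, or if a joint passes its speed limit or range.

## Working session

There is one attempt and no reset: what is moved stays moved. The work goes in short steps, Python scripts to look and compute and a tool call to move; the robot and the scene stay as the last step left them, time stands still between calls to the robot, and variables do not carry over. Pictures are saved under pics/ and viewed, at most 10 in all, crops included, and the job is handed in when it is done.

Besides the shell and the picture viewer there is one more tool, called after ">>>" by a JSON object that holds its "method" and its "body". jog_arm: Moves the arm, as the interface text tells. Its arguments: {"type":"object","properties":{"series":{"type":"array"}},"required":["series"]}

```bash
ls; mkdir -p pics; cat > h.py <<'E'
from bench import ctrl
import numpy as np, cv2
def cloud(c):
    v,u=np.mgrid[0:420,0:560]; z=c["z_map"]
    p=np.stack([(u-c["cx"])/c["fx"]*z,(v-c["cy"])/c["fy"]*z,z],-1)
    return p@np.array(c["rotation"]).T+np.array(c["xyz"])
E
python3 - <<'E'
from h import *
for n in ("scene","side"):
    c=ctrl.camera(n); cv2.imwrite(f"pics/{n}0.png",c["frame"]); np.savez(f"{n}0.npz",**c)
    print(n,c["fx"],c["cx"],c["cy"],np.round(c["xyz"],3),np.round(c["rotation"],3).tolist(),(c["z_map"]>0).mean())
print(ctrl.get_obs())
E
```

```text
pics
scene 506.57471520012916 276.96701925698005 214.56563583841003 [-0.258 -0.433  0.746] [-0.43, 0.779, -0.405, 0.211] 0.9960076530612245
side 414.76630768262834 279.31008599394426 206.20276927045816 [0.195 0.943 0.562] [0.107, -0.203, 0.844, -0.485] 0.9921386054421769
{'time_s': 0.1, 'q': array([-1.33730806e+00,  1.81441251e-01,  1.60789431e+00,  8.63417743e-06,
        1.35381120e+00, -2.06303069e-01]), 'dq': array([-6.73583002e-05, -5.89375297e-04, -2.48730913e-03, -6.59203842e-04,
       -8.85744758e-04,  6.62557149e-04]), 'joint_efforts': array([ 7.01394970e-05, -4.45875514e+01, -3.52239490e+01, -1.63958593e-04,
        4.10686320e-03, -1.75042487e-05]), 'eef_pos': array([ 0.24470748, -0.51978816,  0.23049521]), 'eef_rot': array([-7.77034502e-04,  9.75920121e-01,  2.18126829e-01, -6.34704632e-06]), 'wrist_force': array([-0.22656968, -0.09711306,  0.21512866]), 'torque': array([ 0.01724831,  0.0317003 , -0.00908969]), 'grasp_force': 0.0, 'opening': 0.9982723579245589}
```

View pics/scene0.png

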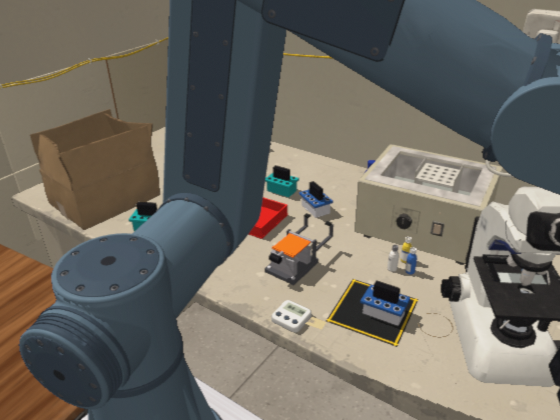

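View pics/side0.png

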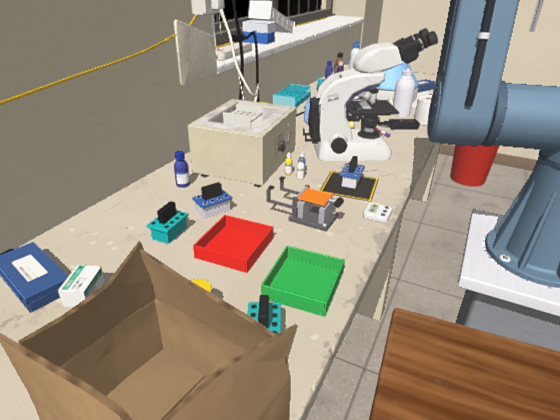

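Scene view: the gauge cover is orange at (292,245) with its handle at (275,258), the mat insert is at (385,300), the timer at (291,316) and the bottles at (405,258). Side view: the red tray is at (234,242), the green tray at (305,280), and the back insert at (212,200). Next I measure these.

```bash
cat > h.py <<'E'
from bench import ctrl
import numpy as np, cv2
from scipy.spatial.transform import Rotation as R
def rot(q): return R.from_quat(np.asarray(q),scalar_first=True)
def cloud(c):
    v,u=np.mgrid[0:420,0:560]; z=c["z_map"]
    p=np.stack([(u-c["cx"])/c["fx"]*z,(v-c["cy"])/c["fy"]*z,z],-1)
    return p@rot(c["rotation"]).as_matrix().T+np.array(c["xyz"])
def hsv(c): return cv2.cvtColor(c["frame"],cv2.COLOR_BGR2HSV)
def rect(P):
    (x,y),(w,h),a=cv2.minAreaRect((P[:,:2]*1000).astype(np.float32))
    return f"c=({x:.1f},{y:.1f}) size=({w:.1f},{h:.1f}) ang={a:.1f} z={np.percentile(P[:,2],[2,50,98]).round(4)} n={len(P)}"
def sel(c,P,lo,hi,box,zr=(-.01,.2)):
    m=cv2.inRange(hsv(c),np.array(lo),np.array(hi))>0
    b=np.zeros_like(m); x0,y0,x1,y1=box; b[y0:y1,x0:x1]=1
    return P[m&b&(P[...,2]>zr[0])&(P[...,2]<zr[1])&(c["z_map"]>0)]
E
python3 - <<'E'
from h import *
B={}
for n in ("scene","side"): B[n]=dict(np.load(n+"0.npz")); 
S,D=B["scene"],B["side"]; PS,PD=cloud(S),cloud(D)
OR=((5,150,120),(18,255,255)); BL=((105,120,60),(125,255,255)); YE=((22,120,100),(35,255,255)); RD=((0,180,80),(4,255,255));GR=((50,120,60),(75,255,255))
BK=((0,0,0),(180,255,60))
for nm,c,P,col,box,zr in [
 ("cover",S,PS,OR,(260,225,325,270),(.04,.1)),("cover",D,PD,OR,(285,180,345,215),(.04,.1)),
 ("handle",S,PS,BK,(262,245,290,268),(.05,.1)),("handle",D,PD,BK,(325,190,350,212),(.05,.1)),
 ("matY",S,PS,YE,(325,275,420,345),(-.01,.01)),("matY",D,PD,YE,(315,168,385,202),(-.01,.01)),
 ("ins plate",S,PS,BL,(355,280,415,330),(.035,.05)),("ins plate",D,PD,BL,(335,155,370,190),(.035,.05)),
 ("ins grip",S,PS,BK,(365,275,405,305),(.05,.1)),("ins grip",D,PD,BK,(340,150,365,180),(.05,.1)),
 ("back plate",S,PS,BL,(295,180,335,220),(.035,.05)),("back plate",D,PD,BL,(190,180,240,220),(.035,.05)),
 ("red",D,PD,RD,(190,210,280,275),(.02,.05)),("green",D,PD,GR,(255,240,350,315),(.02,.05)),
 ("redall",D,PD,RD,(190,210,280,275),(-.02,.05)),("greenall",D,PD,GR,(255,240,350,315),(-.02,.05)),
 ("cup",D,PD,YE,(185,270,220,300),(-.02,.1))]:
    p=sel(c,P,*col,box,zr)
    print(nm, "S" if c is S else "D", rect(p) if len(p)>4 else len(p))
for nm,(u,v),P in [("timer",(291,314),PS),("bott",(393,258),PS),("bott",(411,262),PS),("bott",(406,245),PS),("arm1",(304,217),PS),("arm2",(329,221),PS),("bath",(375,225),PS),("scopebase",(452,288),PS),("turq",(147,212),PS),("turqgreen",(264,312),PD),("box",(140,248),PD),("boxR",(290,352),PD)]:
    print(nm,P[v,u].round(3))
E
```

```text
cover S c=(508.3,94.5) size=(74.7,62.9) ang=0.9 z=[0.0632 0.0665 0.07  ] n=497
cover D c=(510.6,95.0) size=(63.2,72.6) ang=89.7 z=[0.0628 0.0652 0.0681] n=356
handle S c=(443.9,93.0) size=(14.8,26.2) ang=8.4 z=[0.0593 0.0695 0.0748] n=83
handle D c=(446.9,101.0) size=(24.1,9.9) ang=78.6 z=[0.0601 0.0686 0.0727] n=24
matY S c=(488.8,-127.5) size=(153.0,148.0) ang=6.9 z=[-0.0017  0.001   0.0036] n=497
matY D c=(488.3,-128.6) size=(145.5,152.7) ang=7.0 z=[-0.003  -0.0007  0.0015] n=178
ins plate S c=(487.8,-149.9) size=(61.0,86.6) ang=7.4 z=[0.0371 0.0415 0.0448] n=422
ins plate D c=(489.3,-144.3) size=(54.9,81.9) ang=6.0 z=[0.0355 0.0397 0.0431] n=102
ins grip S c=(486.5,-150.7) size=(15.8,50.4) ang=5.7 z=[0.0508 0.0681 0.0768] n=340
ins grip D c=(515.7,-186.0) size=(25.4,140.5) ang=30.6 z=[0.0519 0.072  0.0755] n=30
back plate S c=(753.3,181.0) size=(84.0,56.6) ang=64.7 z=[0.0369 0.0411 0.045 ] n=174
back plate D c=(756.9,186.6) size=(84.0,56.9) ang=61.8 z=[0.0363 0.0397 0.0432] n=197
red D c=(619.7,297.1) size=(129.8,141.9) ang=3.9 z=[0.0203 0.0281 0.0334] n=760
green D c=(430.6,339.9) size=(130.0,142.6) ang=5.1 z=[0.0204 0.029  0.0337] n=945
redall D c=(619.6,297.4) size=(129.9,143.4) ang=3.9 z=[0.0006 0.0074 0.0327] n=2723
greenall D c=(430.6,339.9) size=(130.0,142.6) ang=5.1 z=[0.0007 0.004  0.0329] n=3659
cup D c=(569.0,484.8) size=(18.7,48.6) ang=75.3 z=[0.0554 0.0572 0.0591] n=135
timer [ 0.367 -0.003  0.016]
bott [ 0.627 -0.105  0.038]
bott [ 0.634 -0.145  0.039]
bott [ 0.675 -0.114  0.048]
arm1 [0.618 0.129 0.068]
arm2 [ 0.727  0.12  -0.001]
bath [ 0.698 -0.023  0.057]
scopebase [ 0.551 -0.26   0.079]
turq [0.433 0.49  0.052]
turqgreen [0.43  0.51  0.074]
box [0.578 0.603 0.211]
boxR [ 0.383  0.505 -0.001]
```

>>> {"method": "jog_arm", "body": {"series": [[[0,0,0,0,0,0.147,55],[0,0,0,0,0,0.147,55],[0,0,0,0,0,0.147,55],[15,-40,0,0,0,0,55],[15,-45,0,0,0,0,55],[15,-45,0,0,0,0,55],[15,-45,0,0,0,0,55],[15,-45,0,0,0,0,55],[15,-45,0,0,0,0,55],[15,-45,0,0,0,0,55]]]}}

```text
time_s: 1.1
eef_pos: [0.3502, -0.2085, 0.2311]
eef_rot: [-0.0, 1.0, -0.001, 0.0]
wrist_force: [0.3, -0.4, -0.9]
opening: 0.641
grasp_force: 0.0
```

>>> {"method": "jog_arm", "body": {"series": [[[12,-38,0,0,0,0,55],[12,-38,0,0,0,0,55],[12,-38,0,0,0,0,55],[12,-38,0,0,0,0,55],[12,-38,0,0,0,0,55],[12,-38,0,0,0,0,55],[12,-38,0,0,0,0,55],[12,-38,0,0,0,0,55],[0,0,0,0,0,0,55],[0,0,0,0,0,0,55]]]}}

```text
time_s: 2.1
eef_pos: [0.4461, 0.0942, 0.2308]
eef_rot: [0.0, 1.0, 0.001, -0.001]
wrist_force: [0.2, -0.8, 0.0]
opening: 0.644
grasp_force: 0.0
```

```bash
python3 - <<'E'
from h import *
c=ctrl.camera("wrist"); cv2.imwrite("pics/w1.png",c["frame"]); np.savez("w1.npz",**c)
P=cloud(c); A=(0,0,560,420)
print(np.round(c["xyz"],3))
cov=sel(c,P,(5,150,120),(18,255,255),A,(.05,.1)); print("cover",rect(cov))
print("handle",rect(sel(c,P,(0,0,0),(180,255,60),A,(.066,.08))) )
E
```

```text
[0.532 0.094 0.373]
cover c=(510.0,93.2) size=(61.3,70.6) ang=88.2 z=[0.0656 0.0673 0.0699] n=5765
handle c=(489.3,-135.7) size=(16.6,22.9) ang=5.9 z=[0.0667 0.0754 0.0775] n=567
```

View pics/w1.png

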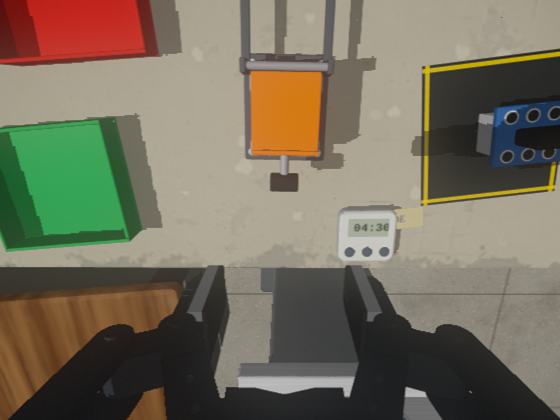

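Wrist view: the cover is at (286,112), the handle at (285,182), the hinge bar at (286,66) and the stop arms at columns 246 and 330. I'll measure the gauge yaw and handle more closely.

```bash
python3 - <<'E'
from h import *
c=dict(np.load("w1.npz")); P=cloud(c)
H=hsv(c)
b=P[168:198,265:305].reshape(-1,3); d=H[168:198,265:305].reshape(-1,3)
k=(b[:,2]>.05)&(d[:,2]<70); print("handle",rect(b[k]))
k=(b[:,2]>.069)&(d[:,2]<70); print("handle top",rect(b[k]),b[k].mean(0).round(4))
b=P[50:80,225:345].reshape(-1,3); k=b[:,2]>.06; print("hinge",rect(b[k]))
cov=sel(c,P,(5,150,120),(18,255,255),(230,60,340,165),(.055,.08))
# cover left/right edges by row -> yaw
m=(cv2.inRange(H,(5,150,120),(18,255,255))>0)&(P[...,2]>.06)
L=[];Rr=[]
for v in range(78,150,4):
    u=np.where(m[v])[0]; L.append(P[v,u[0],:2]);Rr.append(P[v,u[-1],:2])
for E in (np.array(L),np.array(Rr)):
    s=np.polyfit(E[:,0],E[:,1],1); print("edge slope deg",np.degrees(np.arctan(s[0])).round(2),"y at x=.51",np.polyval(s,.51).round(4))
for v in (2,20,40):
    for u0,u1 in((235,265),(315,345)):
        b=P[v,u0:u1]; k=b[:,2]>.015; print(v,b[k].mean(0).round(4),np.ptp(b[k],0).round(4),k.sum())
S=dict(np.load("scene0.npz"));PS=cloud(S); b=PS[205:260,295:335].reshape(-1,3)
k=(b[:,0]>.57)&(b[:,0]<.68)&(b[:,2]>.01); q=b[k]; print("arms",rect(q)); 
for y0,y1 in((.04,.095),(.095,.15)):
    a=q[(q[:,1]>y0)&(q[:,1]<y1)]
    for x in np.arange(.56,.69,.015):
        t=a[(a[:,0]>=x)&(a[:,0]<x+.015)]
        if len(t): print(round(x,3),t[:,1].min().round(3),t[:,1].max().round(3),"z",t[:,2].min().round(3),t[:,2].max().round(3))
E
```

```text
Traceback (most recent call last):
  File "h.py", line 12, in rect
    return f"c=({x:.1f},{y:.1f}) size=({w:.1f},{h:.1f}) ang={a:.1f} z={np.percentile(P[:,2],[2,50,98]).round(4)} n={len(P)}"
                                                                       ~~~~~~~~~~~~~^^^^^^^^^^^^^^^^^^
IndexError: index -1 is out of bounds for axis 0 with size 0
```

```bash
cat > m.py <<'E'
from h import *
c=dict(np.load("w1.npz")); P=cloud(c)
H=hsv(c)
print(P[182,270:300:5].round(3).tolist(),H[182,285],c["z_map"][182,285])
b=P[168:198,265:305].reshape(-1,3)
for zz in(.05,.068):
    k=(b[:,2]>zz)&(b[:,0]<.458); print("handle",rect(b[k]) if k.sum() else 0)
b=P[50:80,225:345].reshape(-1,3); k=b[:,2]>.06; print("hinge",rect(b[k]))
m=(cv2.inRange(H,(5,150,120),(18,255,255))>0)&(P[...,2]>.06)
L=[];Rr=[]
for v in range(78,150,4):
    u=np.where(m[v])[0]; L.append(P[v,u[0],:2]);Rr.append(P[v,u[-1],:2])
for E in (np.array(L),np.array(Rr)):
    s=np.polyfit(E[:,0],E[:,1],1); print("edge slope deg",np.degrees(np.arctan(s[0])).round(2),"y at x=.51",np.polyval(s,.51).round(4))
for v in (2,20,40):
    for u0,u1 in((235,265),(315,345)):
        b=P[v,u0:u1]; k=b[:,2]>.015; print(v,b[k].mean(0).round(4),np.ptp(b[k],0).round(4),k.sum())
S=dict(np.load("scene0.npz"));PS=cloud(S); b=PS[205:260,295:335].reshape(-1,3)
k=(b[:,0]>.55)&(b[:,0]<.70)&(b[:,2]>.01); q=b[k]; print("arms",rect(q)); 
for y0,y1 in((.04,.095),(.095,.15)):
    a=q[(q[:,1]>y0)&(q[:,1]<y1)]
    for x in np.arange(.55,.70,.015):
        t=a[(a[:,0]>=x)&(a[:,0]<x+.015)]
        if len(t): print(round(x,3),t[:,1].min().round(3),t[:,1].max().round(3),"z",t[:,2].min().round(3),t[:,2].max().round(3))
E
python3 m.py
```

```text
[[0.451, 0.106, 0.073], [0.451, 0.102, 0.074], [0.452, 0.097, 0.075], [0.451, 0.093, 0.074], [0.451, 0.088, 0.074], [0.451, 0.084, 0.074]] [13 61 80] 0.30920705
handle c=(449.7,93.7) size=(16.5,25.8) ang=0.1 z=[0.0664 0.0727 0.0749] n=524
handle c=(449.7,93.7) size=(16.4,25.8) ang=0.2 z=[0.0686 0.0728 0.0749] n=504
hinge c=(543.3,91.9) size=(78.2,23.4) ang=89.1 z=[0.0655 0.0678 0.071 ] n=1582
edge slope deg -0.68 y at x=.51 0.1221
edge slope deg 4.41 y at x=.51 0.0648
2 [0.5942 0.1243 0.0728] [0.0691 0.0374 0.3319] 11
2 [0.6005 0.0545 0.0431] [0.0006 0.0076 0.0027] 10
20 [0.5867 0.1273 0.0436] [0.0004 0.0069 0.0022] 9
20 [0.5869 0.0548 0.0432] [0.0004 0.0074 0.0027] 10
40 [0.5713 0.1275 0.0426] [0.0008 0.0073 0.0068] 10
40 [0.5714 0.0554 0.043 ] [0.0003 0.0068 0.0026] 9
arms c=(589.6,93.1) size=(84.3,79.4) ang=88.7 z=[0.0119 0.0449 0.0788] n=282
0.55 0.052 0.075 z 0.01 0.07
0.565 0.052 0.061 z 0.036 0.045
0.58 0.052 0.061 z 0.038 0.045
0.595 0.051 0.059 z 0.038 0.044
0.61 0.051 0.069 z 0.038 0.081
0.55 0.105 0.105 z 0.066 0.066
0.58 0.124 0.134 z 0.04 0.044
0.595 0.121 0.134 z 0.036 0.078
0.61 0.116 0.134 z 0.037 0.08
0.625 0.125 0.129 z 0.04 0.075
```

>>> {"method": "jog_arm", "body": {"series": [[[1.5,0.5,35,0,0,0.017,55],[0,0,35,0,0,0,55],[0,0,35,0,0,0,55],[0,0,30,0,0,0,55],[0,0,25,0,0,0,55],[0,0,16,0,0,0,55],[0,0,8,0,0,0,55],[0,0,0,0,0,0,10],[0,0,0,0,0,0,10],[0,0,0,0,0,0,10]]]}}

```text
time_s: 3.15
eef_pos: [0.4483, 0.0944, 0.0483]
eef_rot: [-0.002, 1.0, -0.01, 0.0]
wrist_force: [-1.0, 10.6, -1.1]
opening: 0.289
grasp_force: 58.8
```

```bash
cat > arc.py <<'E'
from h import *
import sys
# hinge point, start TCP offset from handle, tilt goal
def plan(hx,hz,a0,a1,n,t0,t1,r=100,g=19):
    "rows of tool dx,dz (mm), ry in tool axes; yaw ~0; angle a, tilt t"
    a=np.linspace(a0,a1,n+1); t=np.linspace(t0,t1,n+1)
    hxp=hx-r*np.cos(a); hzp=hz+r*np.sin(a)
    x=hxp+g*np.sin(t); z=hzp-g*np.cos(t)
    for i in range(n):
        dx,dz=x[i+1]-x[i],z[i+1]-z[i]; s,k=np.sin(t[i]),np.cos(t[i])
        # tool x=(k,s) in (x,z); tool z=(s,-k)
        print([round(dx*k+dz*s,1),0,round(dx*s-dz*k,1),0,round(t[i+1]-t[i],3),0], "TCP",x[i+1].round(1),z[i+1].round(1),"a",a[i+1].round(2))
if __name__=="__main__": plan(*map(float,sys.argv[1:5]),int(sys.argv[5]),*map(float,sys.argv[6:]))
E
python3 arc.py 547.5 65 0 1.57 20 0 0.15
python3 - <<'E'
from h import *
S=dict(np.load("scene0.npz"));P=cloud(S)[150:260,350:500].reshape(-1,3)
k=(P[:,0]>.6)&(P[:,0]<.9)&(P[:,2]>.09)&(P[:,1]>-.3);q=P[k];print(q.min(0),q.max(0))
print(ctrl.get_obs()["opening"])
E
```

```text
[np.float64(0.5), 0, np.float64(-7.8), 0, np.float64(0.008), 0] TCP 448.0 53.8 a 0.08
[np.float64(1.1), 0, np.float64(-7.8), 0, np.float64(0.008), 0] TCP 449.0 61.6 a 0.16
[np.float64(1.8), 0, np.float64(-7.7), 0, np.float64(0.008), 0] TCP 450.7 69.3 a 0.24
[np.float64(2.4), 0, np.float64(-7.5), 0, np.float64(0.008), 0] TCP 453.0 76.9 a 0.31
[np.float64(3.1), 0, np.float64(-7.3), 0, np.float64(0.008), 0] TCP 455.8 84.3 a 0.39
[np.float64(3.7), 0, np.float64(-7.0), 0, np.float64(0.008), 0] TCP 459.2 91.4 a 0.47
[np.float64(4.3), 0, np.float64(-6.7), 0, np.float64(0.008), 0] TCP 463.2 98.3 a 0.55
[np.float64(4.8), 0, np.float64(-6.3), 0, np.float64(0.008), 0] TCP 467.7 104.8 a 0.63
[np.float64(5.4), 0, np.float64(-5.9), 0, np.float64(0.008), 0] TCP 472.7 111.0 a 0.71
[np.float64(5.8), 0, np.float64(-5.4), 0, np.float64(0.007), 0] TCP 478.2 116.7 a 0.78
[np.float64(6.3), 0, np.float64(-4.9), 0, np.float64(0.007), 0] TCP 484.1 122.1 a 0.86
[np.float64(6.7), 0, np.float64(-4.3), 0, np.float64(0.008), 0] TCP 490.4 127.0 a 0.94
[np.float64(7.0), 0, np.float64(-3.8), 0, np.float64(0.008), 0] TCP 497.1 131.3 a 1.02
[np.float64(7.3), 0, np.float64(-3.2), 0, np.float64(0.007), 0] TCP 504.0 135.2 a 1.1
[np.float64(7.6), 0, np.float64(-2.5), 0, np.float64(0.007), 0] TCP 511.3 138.5 a 1.18
[np.float64(7.8), 0, np.float64(-1.9), 0, np.float64(0.008), 0] TCP 518.8 141.2 a 1.26
[np.float64(7.9), 0, np.float64(-1.2), 0, np.float64(0.008), 0] TCP 526.5 143.4 a 1.33
[np.float64(8.0), 0, np.float64(-0.5), 0, np.float64(0.008), 0] TCP 534.3 144.9 a 1.41
[np.float64(8.0), 0, np.float64(0.1), 0, np.float64(0.007), 0] TCP 542.3 145.9 a 1.49
[np.float64(7.9), 0, np.float64(0.8), 0, np.float64(0.008), 0] TCP 550.3 146.2 a 1.57
[ 0.60007012 -0.29691735  0.09000618] [0.89999697 0.04969254 0.26072001]
0.2887802501140605
```

>>> {"method": "jog_arm", "body": {"series": [[[0.5,-0.5,-7.8,0,0.008,0,10],[1.1,0,-7.8,0,0.008,0,10],[1.8,0,-7.7,0,0.008,0,10],[2.4,0,-7.5,0,0.008,0,10],[3.1,0,-7.3,0,0.008,0,10],[3.7,0,-7.0,0,0.008,0,10],[4.3,0,-6.7,0,0.008,0,10],[4.8,0,-6.3,0,0.008,0,10],[5.4,0,-5.9,0,0.008,0,10],[5.8,0,-5.4,0,0.007,0,10]]]}}

```text
time_s: 4.15
eef_pos: [0.4781, 0.094, 0.1186]
eef_rot: [-0.001, 0.999, -0.009, 0.039]
wrist_force: [2.6, 5.7, -8.6]
opening: 0.291
grasp_force: 59.3
```

```bash
python3 - <<'E'
from h import *
c=ctrl.camera("side"); cv2.imwrite("pics/s1.png",cv2.resize(c["frame"][150:240,240:390],(750,450)))
o=ctrl.get_obs();print(o["torque"].round(2),o["eef_pos"].round(4))
P=cloud(c);q=sel(c,P,(5,150,100),(18,255,255),(280,150,360,215),(.05,.2)); 
d=q[:,[0,2]]-[.5475,.065]; n=np.linalg.norm(d,axis=1); print("angle",np.median(np.arctan2(d[n>.03][:,1],-d[n>.03][:,0])),len(q))
E
```

```text
[0.95 0.62 0.08] [0.4791 0.094  0.1196]
angle 0.7658375453261038 97
```

View pics/s1.png

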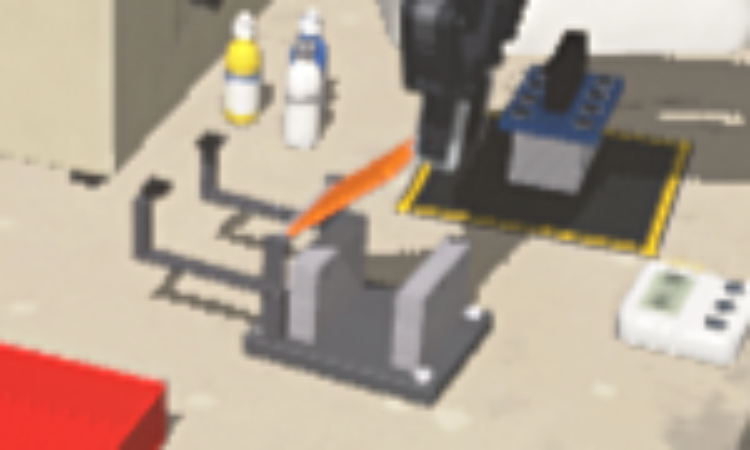

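The cover is swinging up in the grip (about 0.77 rad). The stop posts are at crop (155,195) and (210,140). I'll continue the arc.

>>> {"method": "jog_arm", "body": {"series": [[[6.3,0,-4.9,0,0.007,0,10],[6.7,0,-4.3,0,0.008,0,10],[7.0,0,-3.8,0,0.008,0,10],[7.3,0,-3.2,0,0.007,0,10],[7.6,0,-2.5,0,0.007,0,10],[7.8,0,-1.9,0,0.008,0,10],[7.9,0,-1.2,0,0.008,0,10],[8.0,0,-0.5,0,0.008,0,10],[8.0,0,0.1,0,0.007,0,10],[7.9,0,0.8,0,0.008,0,10]]]}}

```text
time_s: 5.2
eef_pos: [0.5499, 0.0927, 0.149]
eef_rot: [-0.0, 0.997, -0.009, 0.077]
wrist_force: [-3.3, 5.8, 0.8]
opening: 0.284
grasp_force: 58.7
```

```bash
python3 arc.py 547.7 65 1.57 2.95 20 0.15 0.37 100 17
```

```text
[np.float64(7.0), 0, np.float64(1.3), 0, np.float64(0.011), 0] TCP 557.2 148.0 a 1.64
[np.float64(6.8), 0, np.float64(1.8), 0, np.float64(0.011), 0] TCP 564.3 147.3 a 1.71
[np.float64(6.7), 0, np.float64(2.3), 0, np.float64(0.011), 0] TCP 571.3 146.2 a 1.78
[np.float64(6.5), 0, np.float64(2.8), 0, np.float64(0.011), 0] TCP 578.2 144.6 a 1.85
[np.float64(6.2), 0, np.float64(3.3), 0, np.float64(0.011), 0] TCP 584.9 142.5 a 1.92
[np.float64(5.9), 0, np.float64(3.8), 0, np.float64(0.011), 0] TCP 591.5 140.0 a 1.98
[np.float64(5.6), 0, np.float64(4.2), 0, np.float64(0.011), 0] TCP 597.9 137.0 a 2.05
[np.float64(5.3), 0, np.float64(4.7), 0, np.float64(0.011), 0] TCP 604.1 133.7 a 2.12
[np.float64(4.9), 0, np.float64(5.1), 0, np.float64(0.011), 0] TCP 610.0 129.9 a 2.19
[np.float64(4.5), 0, np.float64(5.4), 0, np.float64(0.011), 0] TCP 615.7 125.7 a 2.26
[np.float64(4.0), 0, np.float64(5.7), 0, np.float64(0.011), 0] TCP 621.0 121.2 a 2.33
[np.float64(3.5), 0, np.float64(6.0), 0, np.float64(0.011), 0] TCP 626.0 116.4 a 2.4
[np.float64(3.0), 0, np.float64(6.3), 0, np.float64(0.011), 0] TCP 630.7 111.2 a 2.47
[np.float64(2.5), 0, np.float64(6.5), 0, np.float64(0.011), 0] TCP 635.0 105.7 a 2.54
[np.float64(2.0), 0, np.float64(6.7), 0, np.float64(0.011), 0] TCP 638.9 100.0 a 2.61
[np.float64(1.5), 0, np.float64(6.8), 0, np.float64(0.011), 0] TCP 642.4 94.0 a 2.67
[np.float64(0.9), 0, np.float64(6.9), 0, np.float64(0.011), 0] TCP 645.5 87.8 a 2.74
[np.float64(0.4), 0, np.float64(6.9), 0, np.float64(0.011), 0] TCP 648.1 81.4 a 2.81
[np.float64(-0.2), 0, np.float64(6.9), 0, np.float64(0.011), 0] TCP 650.3 74.8 a 2.88
[np.float64(-0.7), 0, np.float64(6.8), 0, np.float64(0.011), 0] TCP 652.0 68.2 a 2.95
```

>>> {"method": "jog_arm", "body": {"series": [[[7.0,0,1.3,0,0.011,0,10],[6.8,0,1.8,0,0.011,0,10],[6.7,0,2.3,0,0.011,0,10],[6.5,0,2.8,0,0.011,0,10],[6.2,0,3.3,0,0.011,0,10],[5.9,0,3.8,0,0.011,0,10],[5.6,0,4.2,0,0.011,0,10],[5.3,0,4.7,0,0.011,0,10],[4.9,0,5.1,0,0.011,0,10],[4.5,0,5.4,0,0.011,0,10]]]}}

```text
time_s: 6.2
eef_pos: [0.6183, 0.0914, 0.1292]
eef_rot: [0.0, 0.991, -0.009, 0.135]
wrist_force: [0.7, 7.5, 8.1]
opening: 0.283
grasp_force: 66.5
```

>>> {"method": "jog_arm", "body": {"series": [[[4.0,0,5.7,0,0.011,0,10],[3.5,0,6.0,0,0.011,0,10],[3.0,0,6.3,0,0.011,0,10],[2.5,0,6.5,0,0.011,0,10],[2.0,0,6.7,0,0.011,0,10],[1.5,0,6.8,0,0.011,0,10],[0.9,0,6.9,0,0.011,0,10],[0.4,0,6.9,0,0.011,0,10],[0,0,0,0,0,0,10],[0,0,0,0,0,0,10]]]}}

```text
time_s: 7.2
eef_pos: [0.6485, 0.0909, 0.0828]
eef_rot: [0.001, 0.984, -0.009, 0.175]
wrist_force: [-3.9, 5.4, 3.1]
opening: 0.287
grasp_force: 109.1
```

```bash
python3 - <<'E'
from h import *
c=ctrl.camera("side"); cv2.imwrite("pics/s2.png",cv2.resize(c["frame"][130:240,230:380],(750,550)))
o=ctrl.get_obs();print(o["torque"].round(2),o["eef_pos"].round(4),o["wrist_force"].round(1))
E
```

```text
[ 0.92  1.08 -0.01] [0.6485 0.0909 0.0828] [-3.7  4.8  4.4]
```

View pics/s2.png

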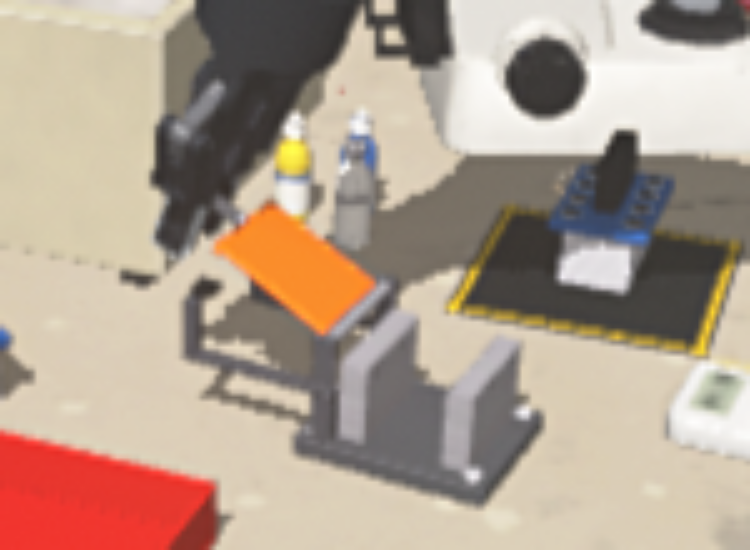

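The cover is past upright and its free edge (crop 215,240) is still above the stop post (200,285). I'll measure the angle.

```bash
cat > ang.py <<'E'
from h import *
c=ctrl.camera("side"); P=cloud(c)
q=sel(c,P,(5,150,100),(20,255,255),(250,150,330,225),(.05,.2)); q=q[(q[:,0]>.55)&(q[:,0]<.64)]
s=np.polyfit(q[:,0],q[:,2],1); print("cover angle",np.pi-np.arctan(s[0]),"z at hinge",np.polyval(s,.5475),len(q),q.min(0),q.max(0))
print(ctrl.get_obs()["eef_pos"].round(4))
E
python3 ang.py
```

```text
cover angle 2.6475580884770564 z at hinge 0.06485137253438705 395 [0.55254653 0.06451641 0.06584125] [0.61444289 0.12666951 0.10176786]
[0.6484 0.0909 0.0828]
```

>>> {"method": "jog_arm", "body": {"series": [[[0,0,4,0,0.005,0,10],[0,0,4,0,0.005,0,10],[-0.3,0,4,0,0.005,0,10],[-0.4,0,3,0,0,0,10],[-0.3,0,2,0,0,0,10],[0,0,0,0,0,0,10],[0,0,0,0,0,0,10],[0,0,0,0,0,0,10],[0,0,0,0,0,0,10],[0,0,0,0,0,0,10]]]}}

```text
time_s: 8.3
eef_pos: [0.6528, 0.0909, 0.0661]
eef_rot: [0.001, 0.983, -0.01, 0.182]
wrist_force: [-5.4, 6.0, 2.7]
opening: 0.286
grasp_force: 107.9
```

```bash
python3 ang.py
```

```text
cover angle 2.830322532847031 z at hinge 0.06539281034976735 376 [0.55284496 0.0642703  0.0651069 ] [0.63918571 0.12532415 0.08918998]
[0.6529 0.0908 0.0661]
```

>>> {"method": "jog_arm", "body": {"series": [[[-0.2,0,1.5,0,0,0,10],[-0.2,0,1.5,0,0,0,10],[-0.3,0,1.5,0,0,0,10],[-0.3,0,1.5,0,0,0,10],[0,0,0,0,0,0,10],[0,0,0,0,0,0,10],[0,0,0,0,0,0,10],[0,0,0,0,0,0,10],[0,0,0,0,0,0,10],[0,0,0,0,0,0,10]]]}}

```text
time_s: 9.35
eef_pos: [0.6537, 0.0908, 0.06]
eef_rot: [0.001, 0.983, -0.009, 0.182]
wrist_force: [-7.8, 5.3, 5.0]
opening: 0.288
grasp_force: 106.0
```

```bash
python3 ang.py; python3 - <<'E'
from h import *
c=ctrl.camera("side"); P=cloud(c)
q=sel(c,P,(5,150,100),(20,255,255),(250,150,330,225),(.05,.2))
for x in np.arange(.55,.64,.01):
    t=q[(q[:,0]>=x)&(q[:,0]<x+.01)]
    if len(t): print(x.round(3),np.median(t[:,2]).round(4),len(t))
E
```

```text
cover angle 2.8869087900982504 z at hinge 0.06516246304872372 369 [0.5524733  0.06264267 0.06482409] [0.63841352 0.12570927 0.08762428]
[0.6536 0.0908 0.0599]
0.55 0.0674 37
0.56 0.0697 58
0.57 0.0723 55
0.58 0.0752 56
0.59 0.078 55
0.6 0.0804 54
0.61 0.0829 52
0.62 0.0839 1
0.63 0.0635 1
```

>>> {"method": "jog_arm", "body": {"series": [[[-0.3,0,1.5,0,0,0,10],[-0.3,0,1.5,0,0,0,10],[-0.3,0,1.5,0,0,0,10],[-0.3,0,1.5,0,0,0,10],[0,0,0,0,0,0,10],[0,0,0,0,0,0,10],[0,0,0,0,0,0,10],[0,0,0,0,0,0,10],[0,0,0,0,0,0,10],[0,0,0,0,0,0,10]]]}}

```text
time_s: 10.45
eef_pos: [0.654, 0.0907, 0.0534]
eef_rot: [0.001, 0.983, -0.008, 0.181]
wrist_force: [-9.2, 4.7, 4.3]
opening: 0.289
grasp_force: 102.9
```

```bash
python3 ang.py
```

```text
cover angle 2.953086416882752 z at hinge 0.06525330545251878 361 [0.55191147 0.06175571 0.06181366] [0.63844941 0.12621144 0.08043407]
[0.654  0.0907 0.0534]
```

>>> {"method": "jog_arm", "body": {"series": [[[0,0,0,0,0,0,30],[0,0,0,0,0,0,36],[0,0,0,0,0,0,42],[0,0,0,0,0,0,42],[1.8,0,-4.7,0,0,0,42],[3.6,0,-9.3,0,0,0,42],[3.6,0,-9.3,0,0,0,42],[3.6,0,-9.3,0,0,0,42],[5,0,-14,0,0,0,42],[5,0,-14,0,0,0,42]]]}}

```text
time_s: 11.5
eef_pos: [0.6555, 0.0897, 0.1197]
eef_rot: [0.002, 0.983, -0.009, 0.183]
wrist_force: [0.3, 0.0, -0.1]
opening: 0.492
grasp_force: 0.0
```

```bash
python3 ang.py; python3 - <<'E'
from h import *
c=ctrl.camera("side"); P=cloud(c)
q=sel(c,P,(5,150,100),(20,255,255),(250,150,330,225),(.05,.2))
t=lambda a,b:np.median(q[(q[:,0]>a)&(q[:,0]<b)][:,[0,2]],axis=0)
a,b=t(.55,.565),t(.605,.62);print(np.pi-np.arctan2(*(b-a)[::-1]),a,b)
E
```

```text
cover angle 2.9558371680046047 z at hinge 0.06514084706488207 360 [0.55269475 0.05969944 0.06477196] [0.62119125 0.12614711 0.0798272 ]
[0.6574 0.0897 0.123 ]
2.9626018630797493 [0.55901059 0.06727114] [0.61272995 0.07699042]
```

Cover open at about 2.95 rad. Now to the insert on the mat: untilt, turn and travel.

>>> {"method": "jog_arm", "body": {"series": [[[-25,0,-25,0,-0.122,0,60],[-30,0,-25,0,-0.122,0,60],[-30,0,-20,0,-0.122,0,60],[0,0,-5,0,0,-0.1417,60],[0,0,-5,0,0,-0.1417,60],[0,0,-5,0,0,-0.1417,60],[0,0,0,0,0,-0.1417,60],[0,0,0,0,0,-0.1417,60],[0,0,0,0,0,-0.1417,60],[0,0,0,0,0,-0.1417,60]]]}}

```text
time_s: 12.6
eef_pos: [0.5555, 0.0915, 0.1803]
eef_rot: [0.0, 0.882, 0.47, 0.001]
wrist_force: [-0.7, 0.1, 0.0]
opening: 0.706
grasp_force: 0.0
```

>>> {"method": "jog_arm", "body": {"series": [[[0,0,0,0,0,-0.1417,60],[0,0,0,0,0,-0.1417,60],[0,0,0,0,0,-0.1417,60],[0,0,0,0,0,-0.1417,60],[0,0,0,0,0,-0.1417,60],[-30,0,0,0,0,0,60],[-40,0,0,0,0,0,60],[-40,0,0,0,0,0,60],[-40,0,0,0,0,0,60],[-40,0,0,0,0,0,60]]]}}

```text
time_s: 13.6
eef_pos: [0.5766, -0.0988, 0.1804]
eef_rot: [0.001, 0.667, 0.745, 0.001]
wrist_force: [0.6, 0.4, -0.6]
opening: 0.71
grasp_force: 0.0
```

```bash
cat > tl.py <<'E'
from h import *
def totool(target,yaw=None):
    o=ctrl.get_obs(); r=rot(o["eef_rot"]); d=np.array(target)-o["eef_pos"]*1000
    t=r.as_matrix(); y=np.degrees(np.arctan2(t[1,0],t[0,0]))
    print("eef",(o["eef_pos"]*1000).round(1),"yaw",y.round(2),"tool z",t[:,2].round(3),"move(tool mm)",r.inv().apply(d).round(1), "rz",None if yaw is None else round(np.radians(y-yaw),3))
E
python3 - <<'E'
from tl import *
totool((488,-150,160),96.3)
E
```

```text
eef [576.6 -98.8 180.4] yaw 96.39 tool z [ 0.002  0.    -1.   ] move(tool mm) [-41.  -93.8  20.3] rz 0.002
```

>>> {"method": "jog_arm", "body": {"series": [[[-10,-23.5,0,0,0,0,60],[-10,-23.5,0,0,0,0,60],[-10,-23.5,5,0,0,0,60],[-11,-23.3,15,0,0,0,60],[0,0,0,0,0,0,60],[0,0,0,0,0,0,60],[0,0,0,0,0,0,60],[0,0,0,0,0,0,60],[0,0,0,0,0,0,60],[0,0,0,0,0,0,60]]]}}

```text
time_s: 14.6
eef_pos: [0.4886, -0.1482, 0.1606]
eef_rot: [0.001, 0.666, 0.746, 0.001]
wrist_force: [0.0, -0.5, -0.2]
opening: 0.702
grasp_force: 0.0
```

```bash
cat > ins.py <<'E'
from tl import *
import sys
c=ctrl.camera("wrist"); cv2.imwrite(f"pics/{sys.argv[1]}.png",c["frame"]); np.savez("w2.npz",**c)
P=cloud(c); A=(0,0,560,420); H=hsv(c)
near=lambda p:p[(abs(p[:,0]-.488)<.06)&(abs(p[:,1]+.15)<.07)]
print("plate",rect(near(sel(c,P,(105,120,60),(125,255,255),A,(.036,.05)))))
b=near(P.reshape(-1,3)); print("bar top",rect(b[(b[:,2]>.073)&(b[:,2]<.082)]),"foot",rect(b[(b[:,2]>.01)&(b[:,2]<.03)]) )
totool((488,-150,160),96.3)
E
python3 ins.py w2
```

```text
plate c=(491.0,-150.0) size=(57.7,84.8) ang=5.9 z=[0.0402 0.0422 0.0436] n=3613Traceback (most recent call last):
  File "ins.py", line 7, in <module>
    b=near(P.reshape(-1,3)); print("bar top",rect(b[(b[:,2]>.073)&(b[:,2]<.082)]),"foot",rect(b[(b[:,2]>.01)&(b[:,2]<.03)]) )
                                                                                         ~~~~^^^^^^^^^^^^^^^^^^^^^^^^^^^^^^
  File "h.py", line 12, in rect
    return f"c=({x:.1f},{y:.1f}) size=({w:.1f},{h:.1f}) ang={a:.1f} z={np.percentile(P[:,2],[2,50,98]).round(4)} n={len(P)}"
                                                                       ~~~~~~~~~~~~~^^^^^^^^^^^^^^^^^^
    return _quantile_unchecked(
        a, q, axis, out, overwrite_input, method, keepdims, weights)
    return _ureduce(a,
                    func=_quantile_ureduce_func,
    ...<5 lines>...
                    overwrite_input=overwrite_input,
                    method=method)
    r = func(a, **kwargs)
    result = _quantile(arr,
                       quantiles=q,
    ...<2 lines>...
                       out=out,
                       weights=wgt)
    slices_having_nans = np.isnan(arr[-1, ...])
                                  ~~~^^^^^^^^^
IndexError: index -1 is out of bounds for axis 0 with size 0
```

View pics/w2.png

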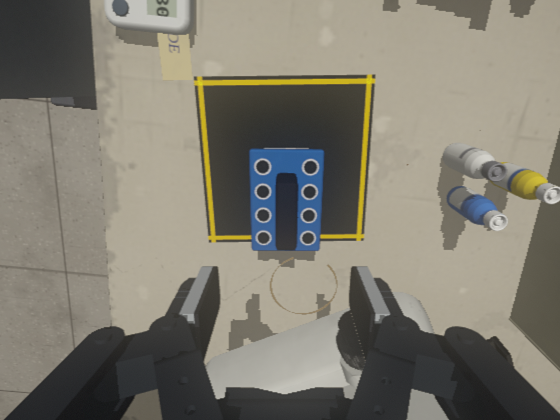

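The insert's plate is centred at (287,200) px with the bar at (287,212), right below the fingers. The microscope is near the bottom of the picture, so I check the clearance before descending.

```bash
python3 - <<'E'
from tl import *
for n in("scene0","side0","w2"):
    c=dict(np.load(n+".npz")); q=cloud(c).reshape(-1,3); q=q[c["z_map"].ravel()>0]
    if n=="w2":q=q[0:300*560]
    for lo,hi in((.03,.15),(.15,.45)):
        k=(q[:,0]>.40)&(q[:,0]<.60)&(q[:,1]<-.2)&(q[:,1]>-.32)&(q[:,2]>lo)&(q[:,2]<hi)
        t=q[k]; print(n,lo,len(t), t.min(0).round(3) if len(t) else "", t.max(0).round(3) if len(t) else "")
c=dict(np.load("w2.npz"));P=cloud(c);m=hsv(c)[...,2]<45
b=P[165:255,255:320].reshape(-1,3);b=b[b[:,2]>.07];print("bar top",rect(b))
totool((490.5,-150.5,47),96.1)
E
```

```text
scene0 0.03 1631 [ 0.475 -0.32   0.03 ] [ 0.6   -0.231  0.149]
scene0 0.15 1209 [ 0.492 -0.32   0.151] [ 0.6   -0.283  0.276]
side0 0.03 920 [ 0.474 -0.32   0.03 ] [ 0.6   -0.226  0.15 ]
side0 0.15 825 [ 0.489 -0.32   0.15 ] [ 0.6   -0.28   0.312]
w2 0.03 0  
w2 0.15 0  
bar top c=(488.3,-120.1) size=(15.5,112.1) ang=6.1 z=[0.0729 0.0759 0.0778] n=1522
eef [ 488.5 -148.3  160.5] yaw 96.42 tool z [ 0.002 -0.    -1.   ] move(tool mm) [ -2.4   1.5 113.5] rz 0.006
```

>>> {"method": "jog_arm", "body": {"series": [[[-2,1.5,25,0,0,0.006,60],[0,0,25,0,0,0,60],[0,0,25,0,0,0,60],[0,0,20,0,0,0,60],[0,0,12,0,0,0,60],[0,0,6.5,0,0,0,60],[0,0,0,0,0,0,3],[0,0,0,0,0,0,3],[0,0,0,0,0,0,3],[0,0,0,0,0,0,3]]]}}

```text
time_s: 15.65
eef_pos: [0.491, -0.1508, 0.048]
eef_rot: [0.002, 0.669, 0.743, 0.001]
wrist_force: [-0.4, 0.1, 3.6]
opening: 0.179
grasp_force: 59.6
```

>>> {"method": "jog_arm", "body": {"series": [[[0,0,0,0,0,0,3],[0,0,-3,0,0,0,3],[0,0,-8,0,0,0,3],[0,0,-15,0,0,0,3],[0,0,-20,0,0,0,3],[0,0,-25,0,0,0,3],[0,0,-20,0,0,0,3],[0,0,-9,0,0,0,3],[0,0,0,0,0,0,3],[0,0,0,0,0,0,3]]]}}

```text
time_s: 16.65
eef_pos: [0.4893, -0.15, 0.146]
eef_rot: [0.0, 0.669, 0.743, 0.001]
wrist_force: [0.1, 0.7, -3.6]
opening: 0.178
grasp_force: 58.8
```

```bash
python3 - <<'E'
from tl import *
o=ctrl.get_obs(); print(o["opening"]*85.4,o["wrist_force"].round(2),o["torque"].round(3))
for n in("wrist","side"):
    c=ctrl.camera(n); np.savez(n+"3.npz",**c); cv2.imwrite(f"pics/{n}3.png",c["frame"])
    P=cloud(c); p=sel(c,P,(105,120,60),(125,255,255),(0,0,560,420),(.1,.16)); p=p[(abs(p[:,0]-.49)<.08)&(abs(p[:,1]+.15)<.08)]
    print(n,"plate",rect(p) if len(p)>5 else 0)
    q=p[p[:,2]>np.percentile(p[:,2],30)] if len(p) else p
    A=np.c_[p[:,:2]-p[:,:2].mean(0),np.ones(len(p))]; print(np.linalg.lstsq(A,p[:,2],rcond=None)[0].round(3))
totool((505.5,92.7,125),89)
E
```

```text
15.235719845313787 [ 0.12  0.66 -3.58] [-0.031  0.022  0.003]
wrist plate c=(488.5,-137.4) size=(57.4,61.4) ang=6.0 z=[0.1368 0.1402 0.1416] n=6401
[-0.    -0.016  0.14 ]
side plate c=(487.4,-135.0) size=(55.3,66.7) ang=5.3 z=[0.1327 0.1375 0.1396] n=101
[-0.    -0.048  0.137]
eef [ 489.  -149.8  145.4] yaw 96.04 tool z [-0.     0.001 -1.   ] move(tool mm) [239.4  41.9  20.7] rz 0.123
```

Insert is held (15 mm bar, upright, centred on the tool). Next I move to a viewpoint in front of the open gauge to measure the slot from close by.

>>> {"method": "jog_arm", "body": {"series": [[[0,0,-10,0,0,0.062,3],[0,0,-10,0,0,0.061,3],[15,2,-10,0,0,0,3],[25,3,0,0,0,0,3],[30,3,0,0,0,0,3],[30,3,0,0,0,0,3],[20,2,0,0,0,0,3],[10,1,0,0,0,0,3],[0,0,0,0,0,0,3],[0,0,0,0,0,0,3]]]}}

```text
time_s: 17.75
eef_pos: [0.506, -0.0208, 0.1767]
eef_rot: [0.001, 0.713, 0.701, 0.0]
wrist_force: [0.0, 0.1, -2.3]
opening: 0.18
grasp_force: 58.8
```

```bash
python3 - <<'E'
from tl import *
c=ctrl.camera("wrist"); np.savez("w4.npz",**c); cv2.imwrite("pics/w4.png",c["frame"])
P=cloud(c); q=P.reshape(-1,3); g=(abs(q[:,0]-.505)<.06)&(abs(q[:,1]-.093)<.06)
print("gauge all",rect(q[g&(q[:,2]>.005)]))
for y in np.arange(.065,.125,.01):
    k=g&(abs(q[:,1]-y)<.005)&(q[:,2]>.048)&(q[:,2]<.061); x=q[k,0]
    L,Rr=x[x<.505],x[x>.505]
    print(y.round(3),[a.round(4) for a in((L.min(),L.max()) if len(L) else ())],[a.round(4) for a in((Rr.min(),Rr.max()) if len(Rr) else ())],np.median(q[k,2]).round(4) if k.sum() else 0)
for s in(-1,1):
    k=g&(s*(q[:,0]-.505)>.015)&(abs(q[:,0]-.505)<.042)&(q[:,2]>.050)&(q[:,2]<.060); print("jaw",s,rect(q[k]) if k.sum()>5 else 0)
totool((505.5,92.7,125),89)
E
```

```text
gauge all c=(512.6,90.5) size=(77.9,106.0) ang=89.0 z=[0.0109 0.0404 0.3194] n=15734
0.065 [np.float64(0.472), np.float64(0.4861)] [np.float64(0.5282), np.float64(0.5423)] 0.0551
0.075 [np.float64(0.472), np.float64(0.4862)] [np.float64(0.5284), np.float64(0.5426)] 0.0551
0.085 [np.float64(0.4724), np.float64(0.4864)] [np.float64(0.5285), np.float64(0.5426)] 0.0552
0.095 [np.float64(0.4726), np.float64(0.4866)] [np.float64(0.5289), np.float64(0.5429)] 0.0552
0.105 [np.float64(0.4726), np.float64(0.4869)] [np.float64(0.5289), np.float64(0.5432)] 0.055
0.115 [np.float64(0.4728), np.float64(0.487)] [np.float64(0.5291), np.float64(0.5431)] 0.0551
jaw -1 c=(479.5,91.5) size=(59.9,14.3) ang=88.9 z=[0.0526 0.0551 0.0567] n=1889
jaw 1 c=(535.8,87.0) size=(17.7,66.7) ang=3.4 z=[0.0528 0.0551 0.0568] n=1914
eef [506.1 -21.2 176.7] yaw 88.99 tool z [ 0.002 -0.    -1.   ] move(tool mm) [113.9  -2.6  51.7] rz -0.0
```

View pics/w4.png

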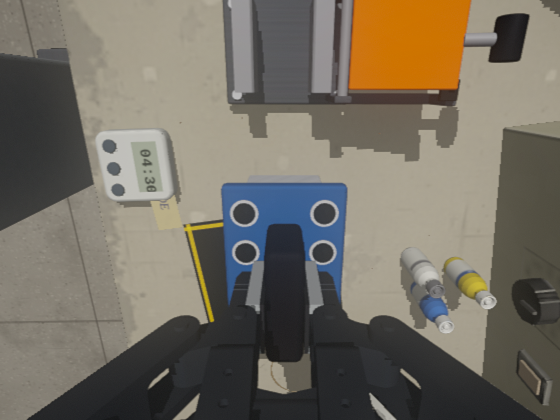

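Wrist view: the jaws (columns 232–252 and 313–333 at the top) are open, and the held insert's plate spans columns 223–347 with the foot showing at row 180. The slot middle is x=507.5 at y=93, yaw −1°. Now I compare the plate in the same image.

```bash
python3 - <<'E'
from tl import *
c=dict(np.load("w4.npz")); P=cloud(c); print(c["fx"],np.array(c["xyz"]).round(4))
p=sel(c,P,(105,120,60),(125,255,255),(150,150,420,300),(.15,.2))
print("plate",rect(p))
for y in(.0,.006,.012,.018):
    x=p[abs(p[:,1]-y)<.003][:,0]; print(y,x.min().round(4),x.max().round(4),((x.min()+x.max())/2).round(4))
q=P[172:186,235:335].reshape(-1,3); k=(q[:,2]>.12)&(q[:,2]<.163); print("foot",rect(q[k]))
t=q[k]; 
for lo in(.125,.135,.145,.155): 
    s=t[(t[:,2]>=lo)&(t[:,2]<lo+.01)]; 
    if len(s): print(lo,s[:,0].min().round(4),s[:,0].max().round(4),len(s),s[:,1].mean().round(4))
b=P[60:130,215:470].reshape(-1,3); b=b[(b[:,2]>.006)&(b[:,2]<.03)]; print("base front y",np.percentile(b[:,1],[1,5]))
E
```

```text
341.95891129895006 [0.5079 0.0634 0.3194]
plate c=(506.3,-8.0) size=(61.0,57.1) ang=89.0 z=[0.1687 0.1708 0.1722] n=6292
0.0 0.4782 0.5349 0.5065
0.006 0.4789 0.5351 0.507
0.012 0.4787 0.5352 0.507
0.018 0.4791 0.5352 0.5071
foot c=(507.3,17.2) size=(0.9,39.3) ang=88.8 z=[0.1298 0.1388 0.1464] n=570
0.125 0.4881 0.5267 167 0.0171
0.135 0.4876 0.5269 337 0.0172
0.145 0.4884 0.5267 66 0.0172
base front y [0.05152776 0.0528178 ]
```

Foot measures 39.3 mm wide, centre 1.0 mm short of the slot middle in x. It looks like the good one, but I'll try it gently.

>>> {"method": "jog_arm", "body": {"series": [[[10,-0.2,0,0,0,0,3],[20,-0.2,0,0,0,0,3],[25,-0.2,10,0,0,0,3],[25,-0.2,15,0,0,0,3],[20,-0.2,15,0,0,0,3],[10,0,12,0,0,0,3],[4.2,0,10,0,0,0,3],[0,0,4,0,0,0,3],[0,0,0,0,0,0,3],[0,0,0,0,0,0,3]]]}}

```text
time_s: 18.8
eef_pos: [0.5078, 0.0928, 0.1114]
eef_rot: [0.001, 0.714, 0.7, 0.001]
wrist_force: [-1.2, -0.3, -3.4]
opening: 0.177
grasp_force: 58.7
```

```bash
python3 - <<'E'
from tl import *
o=ctrl.get_obs(); print(o["wrist_force"].round(2),o["torque"].round(3))
totool((507.1,93,103),89)
c=ctrl.camera("wrist"); np.savez("w5.npz",**c)
P=cloud(c); q=P.reshape(-1,3); p=sel(c,P,(105,120,60),(125,255,255),(150,100,420,300),(.08,.13)); print("plate",rect(p))
u=p[(p[:,1]>.112)&(p[:,1]<.13),0]; print("plate mid x",(u.min()+u.max())/2)
for y in(.10,.11,.12):
    k=(abs(q[:,1]-y)<.004)&(q[:,2]>.05)&(q[:,2]<.06); x=q[k,0]; L,Rr=x[(x<.507)&(x>.46)],x[(x>.507)&(x<.56)]
    print(y,L.min().round(4) if len(L) else 0,Rr.max().round(4) if len(Rr) else 0)
E
```

```text
[-1.19 -0.25 -3.4 ] [-0.014  0.021 -0.032]
eef [507.8  92.8 111.4] yaw 88.93 tool z [ 0.003 -0.    -1.   ] move(tool mm) [ 0.2 -0.7  8.4] rz -0.001
plate c=(508.5,105.8) size=(60.8,56.9) ang=89.0 z=[0.1029 0.1055 0.1068] n=6333
plate mid x 0.5088043042108894
0.1 0 0
0.11 0 0
0.12 0 0.5435
```

>>> {"method": "jog_arm", "body": {"series": [[[0,-0.6,2,0,0,0,3],[0,0,2,0,0,0,3],[0,0,1.5,0,0,0,3],[0,0,1,0,0,0,3],[0,0,1,0,0,0,3],[0,0,1,0,0,0,3],[0,0,1,0,0,0,3],[0,0,0.5,0,0,0,3],[0,0,0.5,0,0,0,3],[0,0,0.5,0,0,0,3]]]}}

```text
time_s: 19.85
eef_pos: [0.5067, 0.0936, 0.0999]
eef_rot: [0.001, 0.713, 0.701, 0.001]
wrist_force: [-1.1, 0.4, -3.7]
opening: 0.179
grasp_force: 58.7
```

```bash
cat > st.py <<'E'
from tl import *
o=ctrl.get_obs(); print(o["wrist_force"].round(2),o["torque"].round(3)); totool((507.1,93,71),89)
E
python3 st.py
```

```text
[-1.07  0.41 -3.69] [ 0.039  0.003 -0.003]
eef [506.7  93.6  99.9] yaw 88.99 tool z [ 0.002 -0.    -1.   ] move(tool mm) [-0.6  0.3 28.9] rz -0.0
```

>>> {"method": "jog_arm", "body": {"series": [[[0,0.2,1,0,0,0,3],[0,0,1,0,0,0,3],[0,0,1,0,0,0,3],[0,0,1,0,0,0,3],[0,0,1,0,0,0,3],[0,0,1,0,0,0,3],[0,0,1,0,0,0,3],[0,0,1,0,0,0,3],[0,0,1,0,0,0,3],[0,0,1,0,0,0,3]]]}}

```text
time_s: 20.85
eef_pos: [0.5069, 0.0936, 0.0898]
eef_rot: [0.001, 0.713, 0.701, 0.001]
wrist_force: [-0.1, 0.2, -3.1]
opening: 0.175
grasp_force: 58.7
```

>>> {"method": "jog_arm", "body": {"series": [[[0,0,2,0,0,0,3],[0,0,2,0,0,0,3],[0,0,2,0,0,0,3],[0,0,2,0,0,0,3],[0,0,2,0,0,0,3],[0,0,2,0,0,0,3],[0,0,2,0,0,0,3],[0,0,1,0,0,0,3],[0,0,0.5,0,0,0,3],[0,0,0,0,0,0,3]]]}}

```text
time_s: 21.85
eef_pos: [0.5069, 0.0936, 0.0743]
eef_rot: [0.001, 0.713, 0.701, 0.001]
wrist_force: [-0.2, -0.5, -2.0]
opening: 0.178
grasp_force: 58.7
```

```bash
python3 st.py
```

```text
[-0.19 -0.51 -2.04] [ 0.029  0.025 -0.005]
eef [506.9  93.6  74.3] yaw 88.99 tool z [ 0.002 -0.    -1.   ] move(tool mm) [-0.6  0.2  3.3] rz -0.0
```

>>> {"method": "jog_arm", "body": {"series": [[[0,0,1,0,0,0,3],[0,0,1,0,0,0,3],[0,0,1,0,0,0,3],[0,0,0.5,0,0,0,3],[0,0,0.5,0,0,0,3],[0,0,0,0,0,0,3],[0,0,0,0,0,0,3],[0,0,0,0,0,0,3],[0,0,0,0,0,0,3],[0,0,0,0,0,0,3]]]}}

```text
time_s: 22.85
eef_pos: [0.507, 0.0936, 0.0704]
eef_rot: [0.001, 0.713, 0.701, 0.001]
wrist_force: [0.4, 0.5, -1.8]
opening: 0.173
grasp_force: 58.7
```

```bash
python3 st.py; python3 - <<'E'
from h import *
c=ctrl.camera("side"); cv2.imwrite("pics/s4.png",cv2.resize(c["frame"][130:330,190:420],(800,696)[:2] if 0 else (690,600)))
E
```

```text
[ 0.39  0.48 -1.78] [0.038 0.026 0.004]
eef [507.   93.6  70.4] yaw 88.99 tool z [ 0.002 -0.    -1.   ] move(tool mm) [-0.6  0.1 -0.6] rz -0.0
```

View pics/s4.png

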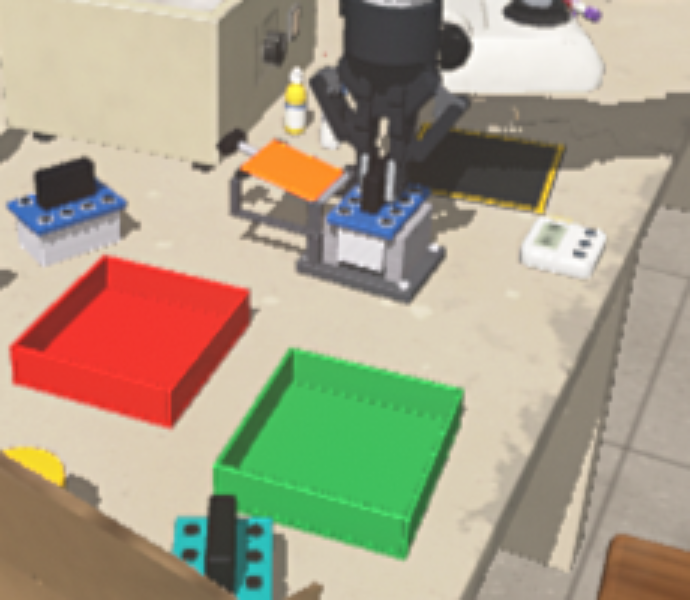

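The insert sits fully down, with its blue plate on the jaws at (375,205) in the crop and the cover open. It passes, so it goes in the green tray (340,450). I lift it and carry it over.

>>> {"method": "jog_arm", "body": {"series": [[[0,0,-2,0,0,0,3],[0,0,-5,0,0,0,3],[0,0,-9,0,0,0,3],[0,0,-12,0,0,0,3],[0,0,-14,0,0,0,3],[0,0,-14,0,0,0,3],[0,0,-9,0,0,0,3],[10,-3,0,0,0,0,3],[25,-8,0,0,0,0,3],[30,-10,0,0,0,0,3]]]}}

```text
time_s: 23.9
eef_pos: [0.4865, 0.1595, 0.1351]
eef_rot: [0.001, 0.714, 0.7, 0.001]
wrist_force: [0.4, 0.8, -3.0]
opening: 0.178
grasp_force: 58.8
```

>>> {"method": "jog_arm", "body": {"series": [[[30,-10,0,0,0,0,3],[30,-10,0,0,0,0,3],[30,-10,0,0,0,0,3],[30,-10,0,0,0,0,3],[30,-10,0,0,0,0,3],[20,-7,0,0,0,0,3],[10,-3,0,0,0,0,3],[0,0,0,0,0,0,3],[0,0,0,0,0,0,3],[0,0,0,0,0,0,3]]]}}

```text
time_s: 24.9
eef_pos: [0.4305, 0.3391, 0.1351]
eef_rot: [0.001, 0.714, 0.7, 0.0]
wrist_force: [-0.1, 0.3, -3.1]
opening: 0.178
grasp_force: 58.7
```

```bash
python3 - <<'E'
from tl import *
totool((430.6,340,54),89)
c=ctrl.camera("wrist");P=cloud(c);H=hsv(c); cv2.imwrite("pics/w6.png",c["frame"])
g=sel(c,P,(50,120,60),(75,255,255),(0,0,560,420),(-.01,.05)); print("green",rect(g))
p=sel(c,P,(105,120,60),(125,255,255),(150,100,420,300),(.08,.16)); print("plate",rect(p))
E
```

```text
eef [430.5 339.1 135.1] yaw 88.93 tool z [ 0.002 -0.001 -1.   ] move(tool mm) [ 1.  -0.  81.1] rz -0.001
green c=(432.2,337.3) size=(129.0,139.7) ang=5.3 z=[0.0029 0.0045 0.0349] n=13523
plate c=(431.0,352.1) size=(60.9,57.0) ang=89.0 z=[0.127  0.1292 0.1307] n=5971
```

>>> {"method": "jog_arm", "body": {"series": [[[0,0,12,0,0,0,3],[0,0,15,0,0,0,3],[0,0,15,0,0,0,3],[0,0,13,0,0,0,3],[0,0,10,0,0,0,3],[0,0,7,0,0,0,3],[0,0,5,0,0,0,3],[0,0,2.5,0,0,0,3],[0,0,1,0,0,0,3],[0,0,0,0,0,0,3]]]}}

```text
time_s: 25.95
eef_pos: [0.4306, 0.3402, 0.055]
eef_rot: [0.001, 0.713, 0.701, 0.001]
wrist_force: [0.6, -0.1, -2.5]
opening: 0.169
grasp_force: 58.8
```

>>> {"method": "jog_arm", "body": {"series": [[[0,0,0.5,0,0,0,3],[0,0,0.5,0,0,0,3],[0,0,0.5,0,0,0,3],[0,0,0.4,0,0,0,3],[0,0,0.4,0,0,0,3],[0,0,0,0,0,0,3],[0,0,0,0,0,0,3],[0,0,0,0,0,0,3],[0,0,0,0,0,0,3],[0,0,0,0,0,0,3]]]}}

```text
time_s: 26.95
eef_pos: [0.4303, 0.34, 0.0524]
eef_rot: [0.001, 0.713, 0.701, 0.001]
wrist_force: [-0.8, 0.0, -2.6]
opening: 0.177
grasp_force: 58.8
```

>>> {"method": "jog_arm", "body": {"series": [[[0,0,0.3,0,0,0,3],[0,0,0.3,0,0,0,3],[0,0,0.3,0,0,0,3],[0,0,0,0,0,0,3],[0,0,0,0,0,0,3],[0,0,0,0,0,0,3],[0,0,0,0,0,0,3],[0,0,0,0,0,0,3],[0,0,0,0,0,0,3],[0,0,0,0,0,0,3]]]}}

```text
time_s: 27.95
eef_pos: [0.4304, 0.3401, 0.0521]
eef_rot: [0.001, 0.713, 0.701, 0.001]
wrist_force: [-3.2, -0.8, 5.9]
opening: 0.18
grasp_force: 59.8
```

Contact with the tray floor (+8.5 N). I release slowly and retreat straight up.

>>> {"method": "jog_arm", "body": {"series": [[[0,0,-0.3,0,0,0,18],[0,0,0,0,0,0,22],[0,0,0,0,0,0,28],[0,0,0,0,0,0,34],[0,0,0,0,0,0,40],[0,0,-5,0,0,0,40],[0,0,-12,0,0,0,40],[0,0,-18,0,0,0,40],[0,0,-25,0,0,0,40],[0,0,-30,0,0,0,40]]]}}

```text
time_s: 28.95
eef_pos: [0.4297, 0.3398, 0.143]
eef_rot: [0.001, 0.713, 0.701, 0.0]
wrist_force: [1.3, 0.1, 0.1]
opening: 0.468
grasp_force: 0.0
```

>>> {"method": "jog_arm", "body": {"series": [[[0,0,-20,0,0,0,40],[0,0,-20,0,0,0,40],[0,0,-10,0,0,0,40],[0,0,0,0,0,0,40],[0,0,0,0,0,0,40],[0,0,0,0,0,0,40],[0,0,0,0,0,0,40],[0,0,0,0,0,0,40],[0,0,0,0,0,0,40],[0,0,0,0,0,0,40]]]}}

```text
time_s: 29.95
eef_pos: [0.43, 0.34, 0.1916]
eef_rot: [0.001, 0.713, 0.701, 0.001]
wrist_force: [0.5, -0.4, -0.3]
opening: 0.467
grasp_force: 0.0
```

```bash
python3 ang.py; python3 - <<'E'
from h import *
c=ctrl.camera("side");P=cloud(c); cv2.imwrite("pics/s5.png",cv2.resize(c["frame"][130:330,170:400],(690,600)))
for n,box in(("green ins",(255,220,350,310)),("back",(190,180,240,220))):
    print(n,rect(sel(c,P,(105,120,60),(125,255,255),box,(.03,.06))))
E
```

```text
cover angle 2.95169476408643 z at hinge 0.06494062977009432 236 [0.55162642 0.06104393 0.06460371] [0.62135891 0.12561289 0.08049347]
[0.43   0.34   0.1917]
green ins c=(429.7,344.0) size=(85.7,57.4) ang=89.1 z=[0.0412 0.0443 0.0479] n=393
back c=(756.2,187.2) size=(84.3,58.3) ang=63.5 z=[0.0362 0.0399 0.0428] n=194
```

View pics/s5.png

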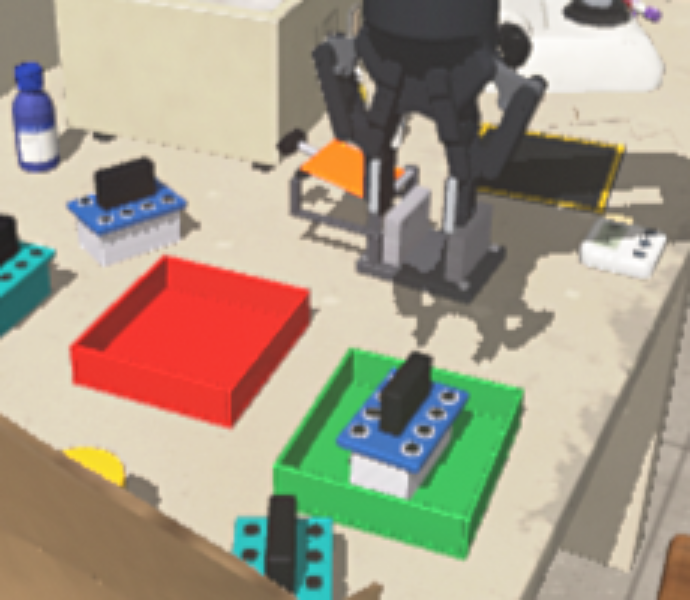

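The insert stands upright in the green tray at (400,420). The cover is open, the other insert hasn't moved, and the gripper is clear.

```bash
python3 -c "
from bench import ctrl
print(ctrl.hand_in())"
```

```text
the job is handed in; nothing more can be done
None
```

Job handed in: the cover lies open on its stop, and the mat insert went all the way down into the slot and now stands upright in the green tray; no verdict came back.

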